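# Tamp the rock-salt lumps level in their box

## Task

In each lane of the low wooden box one lump of salt rides up on its neighbours: take the wooden masher and, first in the far lane and then in the near lane, press the proud lump straight down until all lumps stand in one layer on the floor, and bear on it there for a moment with about a kilo's push so that it is bedded. Salt crumbles, so never press on lumps or box with more than two and a half kilos (25 N), and do not touch the lumps with the gripper. Then stand the masher back upright on the worktop and leave the other things where they are.

Things in the scene. Friction and masses are not known exactly. Their poses are not given: they have to be found in the camera images.
- salt_box: low open box of plain wood fixed to the worktop, 94 x 146 mm, 32 mm high; origin at the centre of its underside, x across the lanes away from the robot, y along the lanes. Floor 10 mm thick, outer walls 7 mm; a 14 mm divider as high as the walls parts it into a far and a near lane.
- far_lane (a point): centre of the floor of the far lane (132 mm along the box's y, 33 mm wide), at x = +23.5 mm in the box. Lumps standing on the floor top out 28 mm above it (the pressed-down proud one 29 to 35 mm), higher than the walls (22 mm): a flat tool bears on them without entering the lane. The floor is rigid.
- near_lane (a point): centre of the floor of the near lane (132 mm along the box's y, 33 mm wide), at x = -23.5 mm in the box
- masher: turned maple masher standing upright on its flat face, 196 mm high, 0.24 kg; origin at the centre of the flat face, z up along the handle. The head (0 to 72 mm) is 59 mm across, the round shaft (72 to 138 mm) 26 mm, the grip at the top (138 to 196 mm) about 28 to 32 mm. A shelf hangs some 0.6 m above it.
- lump_far_1: pale loose lump of rock salt, 30 x 30 x 28 mm high, edges broken at 45 degrees over 8 mm, 50 g, slippery; origin 14 mm above its underside. Lies in the far lane, on one side of the gap under the proud lump.
- lump_far_2: pale loose lump of rock salt, 30 x 30 x 28 mm high, edges broken at 45 degrees over 8 mm, 50 g, slippery; origin 14 mm above its underside. Lies in the far lane, on the other side of that gap.
- lump_far_3: pale loose lump of rock salt, 30 x 30 x 29 to 35 mm high, edges broken at 45 degrees over 8 mm, 50 g, slippery; origin 14 mm above its underside. The proud one of the far lane, rougher and taller: rides on the edges of two neighbours over a 16 mm gap, top 17 to 26 mm above theirs; pressed down it wedges them apart (they have room) and lands on the floor.
- lump_far_4: pale loose lump of rock salt, 30 x 30 x 28 mm high, edges broken at 45 degrees over 8 mm, 50 g, slippery; origin 14 mm above its underside. Lies near the end of the far lane.
- lump_near_1: pale loose lump of rock salt, 30 x 30 x 28 mm high, edges broken at 45 degrees over 8 mm, 50 g, slippery; origin 14 mm above its underside. Lies in the near lane, on one side of the gap under the proud lump.
- lump_near_2: pale loose lump of rock salt, 30 x 30 x 28 mm high, edges broken at 45 degrees over 8 mm, 50 g, slippery; origin 14 mm above its underside. Lies in the near lane, on the other side of that gap.
- lump_near_3: pale loose lump of rock salt, 30 x 30 x 29 to 35 mm high, edges broken at 45 degrees over 8 mm, 50 g, slippery; origin 14 mm above its underside. The proud one of the near lane, rougher and taller: rides on the edges of two neighbours over a 16 mm gap, top 17 to 26 mm above theirs; pressed down it wedges them apart (they have room) and lands on the floor.
- lump_near_4: pale loose lump of rock salt, 30 x 30 x 28 mm high, edges broken at 45 degrees over 8 mm, 50 g, slippery; origin 14 mm above its underside. Lies near the end of the near lane.
- egg_cup: white egg cup, 46 mm across, 59 mm high, origin under its centre; a bystander
- brass_weight: brass scale weight, 35 mm across, 44 mm high, origin under its centre; a bystander
- mustard_pot: stoneware mustard pot, 64 mm across, 80 mm high, origin under its centre; a bystander
Not all that is in view belongs to the job. Leave any pink look-alike of the lump_near_3 alone.

How it is judged:
On the way, in this order (a step that is already met when the one before it is completed fails the run):
1. all four lumps of the far lane are in one layer (standing on the floor, within 4 mm) while the masher bears on one of them with more than 6 N, for 0.3 s (z of lump_far_1 in the frame of salt_box between 0.02 and 0.028 m and z of lump_far_2 in the frame of salt_box between 0.02 and 0.028 m and z of lump_far_3 in the frame of salt_box between 0.02 and 0.028 m and z of lump_far_4 in the frame of salt_box between 0.02 and 0.028 m and (contact force between masher and lump_far_1 above 6 N or contact force between masher and lump_far_2 above 6 N or contact force between masher and lump_far_3 above 6 N or contact force between masher and lump_far_4 above 6 N)), for 0.3 s.
2. all lumps of both lanes are in one layer while the masher bears on a lump of the near lane with more than 6 N, for 0.3 s (z of lump_far_1 in the frame of salt_box between 0.02 and 0.028 m and z of lump_far_2 in the frame of salt_box between 0.02 and 0.028 m and z of lump_far_3 in the frame of salt_box between 0.02 and 0.028 m and z of lump_far_4 in the frame of salt_box between 0.02 and 0.028 m and z of lump_near_1 in the frame of salt_box between 0.02 and 0.028 m and z of lump_near_2 in the frame of salt_box between 0.02 and 0.028 m and z of lump_near_3 in the frame of salt_box between 0.02 and 0.028 m and z of lump_near_4 in the frame of salt_box between 0.02 and 0.028 m and (contact force between masher and lump_near_1 above 6 N or contact force between masher and lump_near_2 above 6 N or contact force between masher and lump_near_3 above 6 N or contact force between masher and lump_near_4 above 6 N)), for 0.3 s.
At the end, for the whole second after the job is handed in: All eight lumps lie in the box with their origins 20 to 28 mm above the box's underside (24 mm when standing on the floor); the masher stands released and at rest on the worktop, its face within 6 mm of the worktop's height and its axis within 0.1 rad of vertical (z of lump_far_1 in the frame of salt_box between 0.02 and 0.028 m and z of lump_far_2 in the frame of salt_box between 0.02 and 0.028 m and z of lump_far_3 in the frame of salt_box between 0.02 and 0.028 m and z of lump_far_4 in the frame of salt_box between 0.02 and 0.028 m and z of lump_near_1 in the frame of salt_box between 0.02 and 0.028 m and z of lump_near_2 in the frame of salt_box between 0.02 and 0.028 m and z of lump_near_3 in the frame of salt_box between 0.02 and 0.028 m and z of lump_near_4 in the frame of salt_box between 0.02 and 0.028 m and height (world z) of masher between -0.006 and 0.006 m and angle between masher's own z axis and vertical below 0.1 rad and linear speed of masher below 0.02 m/s and horizontal distance between each of lump_far_1, lump_far_2, lump_far_3, lump_far_4, lump_near_1, lump_near_2, lump_near_3, lump_near_4 and salt_box below 0.085 m); the robot touches nothing.
It fails at once if the masher bears on a lump with more than 25 N (contact force between masher and lump_far_1 above 25 N or contact force between masher and lump_far_2 above 25 N or contact force between masher and lump_far_3 above 25 N or contact force between masher and lump_far_4 above 25 N or contact force between masher and lump_near_1 above 25 N or contact force between masher and lump_near_2 above 25 N or contact force between masher and lump_near_3 above 25 N or contact force between masher and lump_near_4 above 25 N).
It fails at once if the masher bears on the box with more than 25 N (contact force between masher and salt_box above 25 N).
It fails at once if the gripper touches a lump with more than 1 N (contact force between the fingers and lump_far_1 above 1 N or contact force between the fingers and lump_far_2 above 1 N or contact force between the fingers and lump_far_3 above 1 N or contact force between the fingers and lump_far_4 above 1 N or contact force between the fingers and lump_near_1 above 1 N or contact force between the fingers and lump_near_2 above 1 N or contact force between the fingers and lump_near_3 above 1 N or contact force between the fingers and lump_near_4 above 1 N).
It fails at once if a bystander is moved by more than 20 mm (distance of any of egg_cup, brass_weight, mustard_pot from where it was at the start of the episode above 0.02 m).
It also fails if it takes over 72 s, if anything falls off the work surface, if the arm or the gripper's body presses on something with over 40 N, if the wrist force passes 120 N, or if a joint passes its speed limit or range.

## Robot

A 6-joint arm with a two-finger parallel gripper is mounted at the origin on a cart in front of the work surface, level with it; the furniture and walls round the work are solid. World frame = base frame: x ahead of the robot, y to its left, z up, the work surface at z = 0. Lengths are in m, angles in rad, forces in N, time in s.
With the tool pointing down it reaches from about 0.3 to 0.775 m from the base axis. Payload 14.6 kg.
Tool frame: the origin (TCP) lies at the very end of the fingers, on their centre line; the grasp point (between the pads) lies 19 mm behind it; z points along the fingers, y is the line along which they close (so a half turn about z gives the same grasp; the last joint's range is limited). The gripper opens to 94 mm and grips with 3 to 60 N. Pads are 16 mm wide; open, the fingers measure 119 mm over their backs; the gripper's body (75 mm by 177 mm) begins 78 mm behind the grasp point.
Start: joints at [1.132, 0.3, 1.521, -0, 1.321, -0.067], TCP at [0.2, 0.512, 0.205] pointing down, gripper open.
Joint ranges: [-3.03, 3.03], [-0.79, 2.21], [0.23, 2.52], [-1.04, 4.18], [0, 3.07], [-2.55, 2.55]. Speed limits (rad/s): [2.22, 2.22, 2.57, 3.14, 3.14, 3.14].

## Interface

Orientations are given as [roll, pitch, yaw] about the fixed x, y, z axes, in that order (R = Rz(yaw) Ry(pitch) Rx(roll)).
In Python, from station import ctrl, cams gives the robot as it stands. The module is installed in compiled form; this text tells all that it offers.
- The arm moves only by the tool arm_command, never from a script. Its argument "plan" is a list that holds one entry, the list of rows, each a list of 7 numbers: the shift along the tool's x, y, z in shares of 800 mm (1.0 is 800 mm), then the turn, a rotation vector about the tool's x, y, z in shares of pi rad (1.0 is pi rad), then the closure, from -1 (fully open) to 1 (shut). A call has 1 to 12 rows; each row is the pose to reach, as a shift and turn from the pose commanded when the call began, along the tool's axes at that moment; what a row does not reach only later rows make up. A row lasts 1/10 s, in which the tool goes at most 50 mm and 8.59 degrees, less where a joint would pass 70% of its speed; a pose out of reach is approached as far as the arm can. A shift or turn number past 1, either way, is cut back to 1. A call with a gripper value outside its range is refused whole. The fingers move at their own pace and stop on an object; "squeeze" is the grip in N (left out, the last holds). Time passes only in rows, so rows that repeat a pose let the fingers close. It gives the time, the measured TCP pose, the force, the opening and the grip force at its end, in the units of the state.
- ctrl.get_obs(): the state, without advancing time (a new reading comes with each control period).
- cams.camera(name): name is "scene" or "side" or "wrist"; returns (picture, depth): 384x512x3 uint8, blue, green, red; 384x512 float32, m along the optical axis (not along the pixel's ray), 0 where there is no reading.
- cams.camera_info(name): a dict with "fx", "fy", "cx", "cy" (pixels), "world_to_cam" (4x4, takes a point from world to camera coordinates). Camera axes: x right, y down, z forward; pixel columns grow to the right and rows downward; lengths in m; the calibration is good to about 2 mm. A picture is of the moment at which its call begins: read the wrist's pose just before it. camera_info takes no time and is no camera call; for the wrist camera it gives the pose at the moment of the call.
- ctrl.hand_in(): hands the job in; it is judged then, once.
The state is a dict: "time_s": time; "qpos": joint angles; "joint_vel": joint speeds; "tau": joint torques, N m; "ee_pos": TCP position; "eef_rot": TCP orientation; "force": force on the tool from outside, world axes, zero at the start; "moment": the same for the moment, N m; "grip_width": finger opening in m; "grip_force": force on a finger pad.
Only numpy, scipy, OpenCV 4.12 (cv2) and the standard library are available. Lean on these libraries where they do the work, as an engineer would, in place of code of your own. Each camera call takes 0.05 s, during which the arm holds its last target. There are 200 camera calls.

## Working session

There is one attempt and no reset: what is moved stays moved. The work goes in short steps, Python scripts to look and compute and a tool call to move; the robot and the scene stay as the last step left them, time stands still between calls to the robot, and variables do not carry over. Pictures are saved under pics/ and viewed, at most 10 in all, crops included, and the job is handed in when it is done.

Besides the shell and the picture viewer there is one more tool, called after "Emit:" as name([rows], argument=value, ...), one row to a line, values as JSON. arm_command: Moves the arm, as the interface text tells. Its arguments: {"type":"object","properties":{"plan":{"type":"array"},"squeeze":{"type":"number"}},"required":["plan"]}

```bash
mkdir -p pics
cat > h.py <<'E'
import numpy as np, cv2
from station import ctrl, cams
def cloud(name):
    i=cams.camera_info(name); p,d=cams.camera(name)
    v,u=np.mgrid[0:384,0:512]
    c=np.stack([(u-i["cx"])/i["fx"]*d,(v-i["cy"])/i["fy"]*d,d,np.ones_like(d)],-1)
    w=c@np.linalg.inv(i["world_to_cam"]).T
    w=w[...,:3]; w[d==0]=np.nan
    return p,w
E
python3 - <<'E'
from h import *
print(ctrl.get_obs())
a=[]
for n in("scene","side"):
    p,w=cloud(n); np.savez(n,p=p,w=w); cv2.imwrite(f"pics/{n}0.png",p)
    print(n,cams.camera_info(n))
E
```

```text
{'time_s': 0.0, 'qpos': array([ 1.13239662e+00,  3.00457221e-01,  1.52157510e+00, -1.93416900e-05,
        1.32066771e+00, -6.66195296e-02]), 'joint_vel': array([-8.69155165e-04,  7.30287509e-04, -4.70563469e-05,  8.27580214e-04,
       -1.78149888e-03, -1.60164742e-04]), 'tau': array([-1.28942604e-03, -5.31796539e+01, -3.52737772e+01,  7.07698753e-02,
        2.42694304e-02, -1.37886700e-04]), 'ee_pos': array([0.19971125, 0.51218963, 0.20489646]), 'eef_rot': array([-3.14048648e+00, -5.50258521e-05,  2.76981725e+00]), 'force': array([-0.60360225,  0.07982351, -0.49409048]), 'moment': array([0.00785106, 0.01514333, 0.02240886]), 'grip_force': 0.0, 'grip_width': 0.09381062698431625}
scene {'fx': 369.088563149779, 'fy': 369.088563149779, 'cx': 252.22803119056542, 'cy': 193.5859693499381, 'world_to_cam': array([[ 0.2541629 , -0.96704915, -0.01473662, -0.35576359],
       [-0.45633604, -0.10647354, -0.88341429,  0.34115016],
       [ 0.85273597,  0.23125599, -0.46836101,  0.49313064],
       [ 0.        ,  0.        ,  0.        ,  1.        ]])}
side {'fx': 403.63541540438956, 'fy': 403.63541540438956, 'cx': 253.56272521262844, 'cy': 190.89184695624752, 'world_to_cam': array([[-0.69958227, -0.71428819,  0.0194171 ,  0.32979794],
       [-0.48966405,  0.45943833, -0.74104355,  0.47342276],
       [ 0.5203977 , -0.52792878, -0.67117616,  0.67576984],
       [ 0.        ,  0.        ,  0.        ,  1.        ]])}
```

View pics/scene0.png

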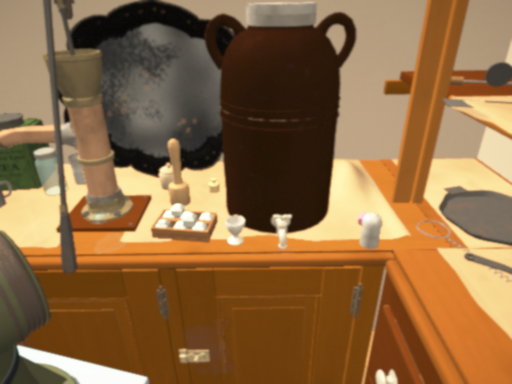

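View pics/side0.png

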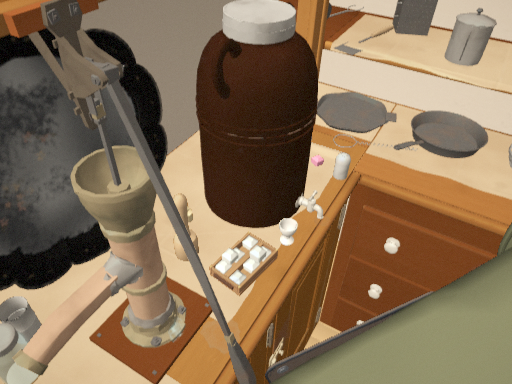

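The scene picture shows the box at about (185,222) and the masher at (178,170). A pot is at (166,177), brass at (214,185) and the egg cup at (235,228). In the side picture the box is at (243,262) and the masher at (185,225), partly behind a lever. Next I measure them and zoom in.

Run:
```python
from h import *
s=np.load("scene.npz"); t=np.load("side.npz")
for n,z,(u0,u1,v0,v1),st in(("scene",s,(150,245,135,250),5),("side",t,(170,300,190,300),6)):
    c=cv2.resize(z["p"][v0:v1,u0:u1],None,fx=5,fy=5,interpolation=cv2.INTER_CUBIC); cv2.imwrite(f"pics/{n}z.png",c)
a=cv2.imread("pics/scenez.png");b=cv2.imread("pics/sidez.png")
h=575
im=np.hstack([cv2.resize(a,(380,460)),cv2.resize(b,(420,355)) if 0 else cv2.copyMakeBorder(cv2.resize(b,(420,355)),0,105,0,0,cv2.BORDER_CONSTANT)])
cv2.imwrite("pics/zoom1.png",im)
# combined cloud height map
W=np.vstack([s["w"].reshape(-1,3),t["w"].reshape(-1,3)])
sw=s["w"]
for u,v in((175,145),(176,155),(177,165),(178,185),(178,195),(166,175),(214,185),(235,225),(282,225)): print((u,v),sw[v,u].round(3))
tw=t["w"]
for u,v in((185,200),(180,205),(188,240),(185,230),(243,262),(288,228)): print("side",(u,v),tw[v,u].round(3))
# masher: fit points of height bands
for z0,z1 in((.02,.06),(.08,.13),(.145,.185),(.19,.21)):
  for nm,ww,(u0,u1,v0,v1) in(("scene",sw,(166,192,135,210)),("side",tw,(170,200,185,265))):
    q=ww[v0:v1,u0:u1].reshape(-1,3);q=q[(q[:,2]>z0)&(q[:,2]<z1)]
    if len(q): print(nm,z0,len(q),np.median(q,0).round(3),q.min(0).round(3),q.max(0).round(3))
```

```text
(175, 145) [0.67  0.018 0.184]
(176, 155) [0.668 0.018 0.156]
(177, 165) [0.674 0.021 0.124]
(178, 185) [0.666 0.021 0.067]
(178, 195) [0.654 0.019 0.042]
(166, 175) [0.747 0.1   0.052]
(214, 185) [ 0.761 -0.048  0.028]
(235, 225) [ 0.514 -0.192  0.061]
(282, 225) [ 0.544 -0.298  0.058]
side (185, 200) [0.669 0.023 0.184]
side (180, 205) [0.667 0.038 0.181]
side (188, 240) [0.448 0.166 0.349]
side (185, 230) [0.455 0.164 0.364]
side (243, 262) [nan nan nan]
side (288, 228) [ 0.545 -0.197  0.027]
scene 0.02 566 [0.668 0.033 0.046] [ 0.557 -0.034  0.02 ] [0.873 0.161 0.06 ]
side 0.02 219 [0.671 0.051 0.04 ] [ 0.652 -0.058  0.02 ] [0.778 0.06  0.06 ]
scene 0.08 428 [0.888 0.09  0.108] [0.666 0.015 0.08 ] [0.908 0.16  0.13 ]
side 0.08 43 [0.67  0.026 0.113] [0.667 0.02  0.081] [0.675 0.034 0.128]
scene 0.145 152 [0.669 0.021 0.168] [0.664 0.012 0.145] [0.684 0.041 0.185]
side 0.145 124 [0.668 0.034 0.17 ] [0.665 0.016 0.146] [0.678 0.044 0.185]
scene 0.19 35 [0.674 0.025 0.193] [0.666 0.015 0.19 ] [0.686 0.036 0.198]
side 0.19 65 [0.677 0.031 0.193] [0.666 0.018 0.19 ] [0.689 0.042 0.199]
```

View pics/zoom1.png

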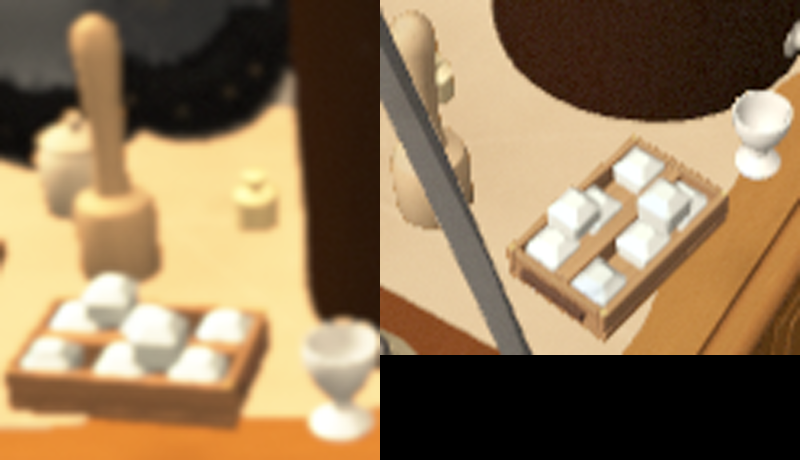

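Run:
```python
from h import *
from scipy.optimize import least_squares
s=np.load("scene.npz")["w"]; t=np.load("side.npz")["w"]
for n,w,pts in(("scene",s,((47,30),(52,90),(57,150),(63,210),(68,260),(75,70),(90,130),(105,205),(30,135),(20,290),(65,200),(150,200),(225,200))),("side",t,((88,60),(120,120),(150,180),(190,250),(220,320),(245,375),(120,190),(140,260),(155,320),(60,330),(95,345),(350,370),(20,20)))):
  for u,v in pts: print(n,(u,v),w[v,u].round(3))
W=np.vstack([s.reshape(-1,3),t.reshape(-1,3)]); W=W[np.isfinite(W).all(1)]
# obstacle grid max height
print("max-z grid rows x, cols y .5..-.3")
ys=np.arange(.55,-.35,-.05)
print("      ",ys.round(2))
for x in np.arange(.1,.9,.05):
  r=[]
  for y in ys:
    q=W[(abs(W[:,0]-x)<.025)&(abs(W[:,1]-y)<.025)&(W[:,2]>.03)&(W[:,2]<1.)]
    r.append(f"{q[:,2].min():.2f}/{q[:,2].max():.2f}" if len(q)>3 else "  .  ")
  print(f"{x:.2f}"," ".join(r))
# masher circle
q=W[(abs(W[:,0]-.68)<.05)&(abs(W[:,1]-.027)<.05)]
for z0,z1,r in((.145,.185,.0155),(.085,.13,.013),(.02,.06,.0295)):
  k=q[(q[:,2]>z0)&(q[:,2]<z1)]
  f=least_squares(lambda p:np.hypot(*(k[:,:2]-p[:2]).T)-r,[.68,.027],loss="soft_l1",f_scale=.002)
  print("masher",z0,len(k),f.x.round(4),np.abs(f.fun).mean().round(4))
# box rim
k=W[(abs(W[:,0]-.56)<.12)&(abs(W[:,1]+.03)<.15)&(W[:,2]>.028)&(W[:,2]<.036)]
R=cv2.minAreaRect((k[:,:2]*1000).astype(np.float32)); print("rim",R,len(k))
k=W[(abs(W[:,0]-.56)<.12)&(abs(W[:,1]+.03)<.11)&(W[:,2]>.05)&(W[:,2]<.09)]
print(np.median(k,0),k.min(0),k.max(0))
for z0 in(.03,.036,.045,.055,.06):
  k2=W[(abs(W[:,0]-.56)<.09)&(abs(W[:,1]+.03)<.11)&(W[:,2]>z0)&(W[:,2]<z0+.005)]
  print(z0,len(k2),k2.min(0),k2.max(0))
np.save("W.npy",W)
```

```text
scene (47, 30) [0.495 0.176 0.477]
scene (52, 90) [0.457 0.167 0.368]
scene (57, 150) [0.415 0.155 0.255]
scene (63, 210) [0.378 0.146 0.134]
scene (68, 260) [0.339 0.133 0.032]
scene (75, 70) [0.529 0.16  0.395]
scene (90, 130) [0.546 0.171 0.255]
scene (105, 205) [0.535 0.169 0.056]
scene (30, 135) [0.52  0.325 0.24 ]
scene (20, 290) [ 0.058 -0.093  0.248]
scene (65, 200) [0.392 0.148 0.15 ]
scene (150, 200) [0.666 0.118 0.006]
scene (225, 200) [ 0.725 -0.094  0.002]
side (88, 60) [0.576 0.19  0.587]
side (120, 120) [ 0.956 -0.001  0.246]
side (150, 180) [0.521 0.169 0.42 ]
side (190, 250) [0.444 0.167 0.331]
side (220, 320) [0.396 0.158 0.183]
side (245, 375) [0.342 0.15  0.048]
side (120, 190) [0.561 0.2   0.393]
side (140, 260) [0.538 0.207 0.256]
side (155, 320) [0.535 0.211 0.074]
side (60, 330) [0.514 0.359 0.249]
side (95, 345) [0.615 0.315 0.001]
side (350, 370) [0.137 0.278 0.604]
side (20, 20) [0.582 0.246 0.645]
max-z grid rows x, cols y .5..-.3
       [ 0.55  0.5   0.45  0.4   0.35  0.3   0.25  0.2   0.15  0.1   0.05 -0.
 -0.05 -0.1  -0.15 -0.2  -0.25 -0.3 ]
0.10   .   
[... 2319 characters left out ...]
26 0.0291] 0.001
masher 0.02 449 [0.6818 0.0287] 0.0012
rim ((599.0840454101562, -65.00150299072266), (189.3093719482422, 227.96420288085938), 6.995832920074463) 2021
[ 0.63725107 -0.03403232  0.05966036] [ 0.51084531 -0.13996129  0.05000912] [0.67993737 0.05801296 0.08997356]
0.03 1477 [ 0.49551124 -0.13914997  0.03004385] [0.64933449 0.0318954  0.03499816]
0.036 476 [ 0.50863083 -0.13853667  0.0360032 ] [0.64931114 0.02320125 0.04099387]
0.045 117 [ 0.51286422 -0.13985756  0.04505846] [ 0.64832487 -0.00130588  0.04998489]
0.055 232 [ 0.51084531 -0.13994117  0.05500617] [ 0.64888926 -0.00608486  0.05998839]
0.06 120 [ 0.51587923 -0.13996129  0.06006168] [ 0.64865327 -0.00961997  0.06485021]
```

```bash
cat >> h.py <<'E'
from scipy.spatial.transform import Rotation as Ro
def rows(wps):
    "wps: world x,y,z(TCP),yaw, tool down -> shift/turn from the present pose"
    o=ctrl.get_obs(); p0=o["ee_pos"]; R0=Ro.from_euler("xyz",[np.pi,0,o["eef_rot"][2]])
    for x,y,z,yaw in wps:
        d=R0.inv().apply(np.array([x,y,z])-p0)*1000
        print(np.r_[d.round(0),(R0.inv()*Ro.from_euler("xyz",[np.pi,0,yaw])).as_rotvec().round(3)].tolist())
def pol(r,a,z): return (r*np.cos(a),r*np.sin(a),z,a+np.pi/2)
E
python3 - <<'E'
from h import *
rows([pol(r,a,z) for r,a,z in [(.32,1.199,.26)]+[(.32,a,.26) for a in np.arange(1.199,0,-.145)]+[(.32,.03,.26)]])
W=np.load("W.npy")
# box fit: rim points, box-only region
k=W[(W[:,0]>.47)&(W[:,0]<.63)&(W[:,1]>-.15)&(W[:,1]<.05)&(W[:,2]>.012)&(W[:,2]<.034)]
m=(np.hypot(k[:,0]-.682,k[:,1]-.029)>.035)&(np.hypot(k[:,0]-.545,k[:,1]+.2)>.05)
k=k[m]; np.save("k.npy",k)
im=np.zeros((320,400),np.uint8)
uv=((np.c_[.05-k[:,1],.63-k[:,0]])*2000).astype(int); 
for u,v in uv: cv2.circle(im,(int(u),int(v)),2,255,-1)
im=cv2.morphologyEx(im,cv2.MORPH_CLOSE,np.ones((15,15)))
cs,_=cv2.findContours(im,0,2); c=max(cs,key=cv2.contourArea); R=cv2.minAreaRect(c)
print(.63-R[0][1]/2000,.05-R[0][0]/2000,np.array(R[1])/2,R[2])
E
```

```text
[-0.0, -230.0, -55.0, -0.0, 0.0, -0.0]
[-0.0, -230.0, -55.0, -0.0, 0.0, -0.0]
[-46.0, -233.0, -55.0, 0.0, -0.0, 0.145]
[-92.0, -243.0, -55.0, 0.0, -0.0, 0.29]
[-135.0, -260.0, -55.0, 0.0, -0.0, 0.435]
[-175.0, -282.0, -55.0, 0.0, -0.0, 0.58]
[-212.0, -310.0, -55.0, 0.0, -0.0, 0.725]
[-245.0, -343.0, -55.0, 0.0, -0.0, 0.87]
[-272.0, -381.0, -55.0, 0.0, -0.0, 1.015]
[-293.0, -422.0, -55.0, 0.0, -0.0, 1.16]
[-295.0, -425.0, -55.0, 0.0, -0.0, 1.169]
0.5499450073242187 -0.044956268310546874 [101.12742615 162.01679993] 83.48019409179688
```

The manual's scale: shifts go in shares of 800 mm and turns go in shares of pi rad. Converting my numbers, -230 mm is -0.2875, -184 mm is -0.23.

Emit:
arm_command([
  [[0,-0.0575,-0.0138,0,0,0,-1],[0,-0.115,-0.0275,0,0,0,-1],[0,-0.1725,-0.0413,0,0,0,-1],[0,-0.23,-0.055,0,0,0,-1],[0,-0.2875,-0.0688,0,0,0,-1],[0,-0.2875,-0.0688,0,0,0,-1]],
])

```text
time_s: 0.7
ee_pos: [0.1151, 0.2957, 0.2625]
eef_rot: [3.136, 0.001, 2.77]
force: [0.8, 1.0, -0.7]
grip_width: 0.0939
grip_force: 0.0
```

Converted, -295 mm is -0.3688, -293 mm is -0.3663, 1.169 rad is 0.3721.

Emit:
arm_command([
  [[-0.0575,-0.0038,0,0,0,0.0462,-1],[-0.115,-0.0163,0,0,0,0.0923,-1],[-0.1688,-0.0375,0,0,0,0.1385,-1],[-0.2188,-0.065,0,0,0,0.1846,-1],[-0.265,-0.1,0,0,0,0.2308,-1],[-0.3063,-0.1413,0,0,0,0.2769,-1],[-0.34,-0.1888,0,0,0,0.3231,-1],[-0.3663,-0.24,0,0,0,0.3692,-1],[-0.3688,-0.2438,0,0,0,0.3721,-1],[-0.3688,-0.2438,0,0,0,0.3721,-1]],
])

```text
time_s: 1.7
ee_pos: [0.3205, 0.0086, 0.2601]
eef_rot: [-3.141, -0.0, 1.598]
force: [-1.0, 1.0, -0.9]
grip_width: 0.0936
grip_force: 0.0
```

Run:
```python
from h import *
o=ctrl.get_obs(); print(o["time_s"],o["ee_pos"],o["eef_rot"],o["force"],o["qpos"].round(2))
p,w=cloud("wrist"); cv2.imwrite("pics/w1.png",p); np.savez("w1",p=p,w=w)
print(np.linalg.inv(cams.camera_info("wrist")["world_to_cam"]).round(3))
# view onto workspace
rows([(.5,.03,.28,1.60),(.682,.029,.26,1.613),(.682,.029,.146,1.613)])
```

```text
1.7 [0.3205166  0.00855013 0.26012191] [-3.14077861e+00 -2.38859030e-04  1.59842845e+00] [-0.98233611  1.02043447 -0.88069014] [-0.09 -0.29  1.98  0.    1.44 -0.12]
[[ 1.     0.03   0.009  0.319]
 [ 0.031 -0.966 -0.258  0.085]
 [ 0.001  0.258 -0.966  0.439]
 [ 0.     0.     0.     1.   ]]
[15.0, 180.0, -20.0, 0.0, -0.0, 0.001]
[8.0, 362.0, 0.0, 0.0, 0.0, -0.012]
[8.0, 362.0, 114.0, 0.0, 0.0, -0.012]
```

View pics/w1.png

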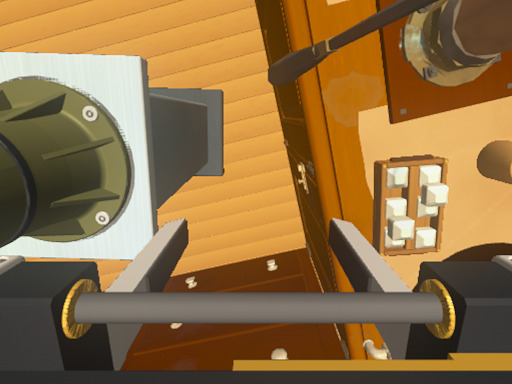

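The wrist picture shows the box at (375-447, 157-253), with proud lumps at about (435,193) in the far lane and (402,230) in the near lane. I move closer for an overhead look.

Converted, 185 mm is 0.2313, 135 mm is 0.1688.

Emit:
arm_command([
  [[-0.0113,0.0563,0,0,0,0,-1],[-0.0225,0.1125,0,0,0,0,-1],[-0.0338,0.1688,0,0,0,0,-1],[-0.0425,0.2313,0,0,0,0,-1],[-0.0425,0.2313,0,0,0,0,-1],[-0.0425,0.2313,0,0,0,0,-1]],
])

```text
time_s: 2.35
ee_pos: [0.5064, -0.0171, 0.2591]
eef_rot: [-3.139, -0.0, 1.605]
force: [0.1, 0.7, 0.8]
grip_width: 0.0941
grip_force: 0.0
```

Run:
```python
from h import *
o=ctrl.get_obs(); print(o["time_s"],o["ee_pos"],o["eef_rot"],o["qpos"].round(2))
p,w=cloud("wrist"); cv2.imwrite("pics/w2.png",p); np.savez("w2",p=p,w=w)
```

```text
2.35 [ 0.50639113 -0.01705649  0.25912344] [-3.13899374e+00 -4.68233478e-04  1.60483568e+00] [-0.11  0.17  1.56  0.    1.42 -0.14]
```

View pics/w2.png

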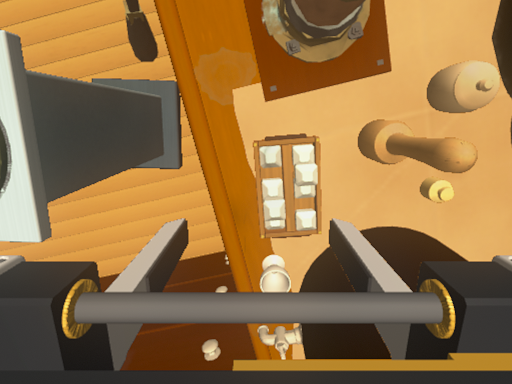

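The box is now at (257-320, 136-238), with the far lane on the right and the near lane on the left. The masher is at (385,142) leading to (460,153). I fit the box and the lumps from this cloud.

Run:
```python
from h import *
d=np.load("w2.npz"); w=d["w"]; p=d["p"]
k=w[125:245,245:330].reshape(-1,3)
print("table z",np.nanmedian(w[160:220,325:345,2]), "masher top", np.nanmax(w[130:175,400:480,2]))
f=k[(k[:,2]>.014)]
f=f[(f[:,0]>.48)&(f[:,0]<.63)&(f[:,1]>-.14)&(f[:,1]<.05)]
R=cv2.minAreaRect((f[:,:2]*1000).astype(np.float32)); print("rect",R,len(f))
# robust: rim template fit
from scipy.optimize import minimize
rim=k[(k[:,2]>.027)&(k[:,2]<.036)][:,:2]
def loc(P,q):
    c,s=np.cos(q[2]),np.sin(q[2]); e=P-q[:2]
    return np.c_[c*e[:,0]+s*e[:,1],-s*e[:,0]+c*e[:,1]]
def cost(q):
    l=loc(f[:,:2],q); a=np.maximum(abs(l[:,0])-.047,0)+np.maximum(abs(l[:,1])-.073,0)
    L=loc(rim,q); b=np.minimum.reduce([abs(abs(L[:,0])-.0435),abs(L[:,0]),abs(abs(L[:,1])-.0695),np.full(len(L),.008)])
    return np.minimum(a,.01).mean()*2+b.mean()
best=min((minimize(cost,[.55+dx,-.045+dy,t],method="Nelder-Mead",options=dict(xatol=1e-5,fatol=1e-8)) for dx in(-.005,.005) for dy in(-.005,.005) for t in(-.1,0,.1)),key=lambda r:r.fun)
q=best.x; print("box",q,best.fun); np.save("box.npy",q)
l=loc(k[:,:2],q)
for n,x0 in(("far",.0235),("near",-.0235)):
    m=(abs(l[:,0]-x0)<.016)&(abs(l[:,1])<.066)
    ys=l[m,1]; zs=k[m,2]
    for y in np.arange(-.066,.066,.006):
        s=zs[(ys>=y)&(ys<y+.006)]
        print(n,round(y+.003,3),(s.max().round(3),np.median(s).round(3)) if len(s) else None)
    t=m&(k[:,2]>.056); print(n,"proud",np.median(l[t],0),l[t].min(0),l[t].max(0),k[t,2].max(), k[t].mean(0))
g=w[100:200,350:490].reshape(-1,3); g=g[(abs(g[:,0]-.682)<.05)&(abs(g[:,1]-.029)<.05)]
from scipy.optimize import least_squares
for z0,z1,r in((.145,.185,.0155),(.02,.06,.0295)):
  kk=g[(g[:,2]>z0)&(g[:,2]<z1)]
  ff=least_squares(lambda p:np.hypot(*(kk[:,:2]-p[:2]).T)-r,[.68,.027],loss="soft_l1",f_scale=.002);print("masher",len(kk),ff.x)
```

```text
table z 0.0014851068004936296 masher top 0.19737793911540516
rect ((552.4793701171875, -45.45520782470703), (94.1301040649414, 157.14500427246094), 6.305690288543701) 5874
box [ 0.55221594 -0.04413693  0.11238639] 0.004397616748889782
far -0.063 (np.float64(0.037), np.float64(0.032))
far -0.057 (np.float64(0.039), np.float64(0.036))
far -0.051 (np.float64(0.039), np.float64(0.037))
far -0.045 (np.float64(0.039), np.float64(0.036))
far -0.039 (np.float64(0.036), np.float64(0.029))
far -0.033 (np.float64(0.031), np.float64(0.01))
far -0.027 (np.float64(0.012), np.float64(0.01))
far -0.021 (np.float64(0.011), np.float64(0.01))
far -0.015 (np.float64(0.034), np.float64(0.031))
far -0.009 (np.float64(0.04), np.float64(0.035))
far -0.003 (np.float64(0.04), np.float64(0.037))
far 0.003 (np.float64(0.039), np.float64(0.036))
far 0.009 (np.float64(0.055), np.float64(0.052))
far 0.015 (np.float64(0.06), np.float64(0.055))
far 0.021 (np.float64(0.061), np.float64(0.057))
far 0.027 (np.float64(0.061), np.float64(0.057))
far 0.033 (np.float64(0.059), np.float64(0.054))
far 0.039 (np.float64(0.054
[... 973 characters left out ...]
np.float64(0.04), np.float64(0.035))
near 0.015 (np.float64(0.034), np.float64(0.022))
near 0.021 (np.float64(0.012), np.float64(0.01))
near 0.027 (np.float64(0.012), np.float64(0.01))
near 0.033 (np.float64(0.032), np.float64(0.031))
near 0.039 (np.float64(0.039), np.float64(0.034))
near 0.045 (np.float64(0.041), np.float64(0.037))
near 0.051 (np.float64(0.04), np.float64(0.037))
near 0.057 (np.float64(0.039), np.float64(0.035))
near 0.063 (np.float64(0.034), np.float64(0.031))
near proud [-0.02354734 -0.02141324] [-0.03774064 -0.03661961] [-0.00885464 -0.00802959] 0.06442864895128775 [ 0.53138086 -0.0683427   0.05997915]
masher 756 [0.68276523 0.02875602]
masher 664 [0.68333352 0.02887841]
```

Run:
```python
from h import *
rows([(.683,.029,.26,1.605),(.683,.029,.146,1.605)])
```

```text
[40.0, 179.0, 0.0, -0.0, 0.0, -0.001]
[40.0, 179.0, 114.0, -0.0, 0.0, -0.001]
```

Converted, 179 mm is 0.2238, 114 mm is 0.1425.

Emit:
arm_command([
  [[0,0.0563,0,0,0,0,-1],[0,0.1125,0,0,0,0,-1],[0.025,0.1688,0,0,0,0,-1],[0.05,0.2238,0,0,0,0,-1],[0.05,0.2238,0,0,0,0,-1],[0.05,0.2238,0.05,0,0,0,-1],[0.05,0.2238,0.1,0,0,0,-1],[0.05,0.2238,0.1425,0,0,0,-1],[0.05,0.2238,0.1425,0,0,0,-1],[0.05,0.2238,0.1425,0,0,0,-1]],
])

```text
time_s: 3.4
ee_pos: [0.6837, 0.0268, 0.149]
eef_rot: [3.14, 0.0, 1.602]
force: [0.5, 0.1, 1.2]
grip_width: 0.0939
grip_force: 0.0
```

Converted, 3 mm is 0.0038, 2 mm is 0.0025.

Emit:
arm_command([
  [[0.0025,-0.0013,0.0038,0,0,0,-1],[0.0025,-0.0013,0.0038,0,0,0,0.2],[0.0025,-0.0013,0.0038,0,0,0,0.4],[0.0025,-0.0013,0.0038,0,0,0,0.7],[0.0025,-0.0013,0.0038,0,0,0,1],[0.0025,-0.0013,0.0038,0,0,0,1],[0.0025,-0.0013,0.0038,0,0,0,1],[0.0025,-0.0013,0.0038,0,0,0,1],[0.0025,-0.0013,0.0038,0,0,0,1],[0.0025,-0.0013,0.0038,0,0,0,1]],
], squeeze=50)

```text
time_s: 4.4
ee_pos: [0.6828, 0.0282, 0.1434]
eef_rot: [-3.141, -0.0, 1.601]
force: [-0.9, 0.5, 0.5]
grip_width: 0.0284
grip_force: 50.0
```

Converted, -108 mm is -0.135, -100 mm is -0.125.

Emit:
arm_command([
  [[0,0,-0.0375,0,0,0,1],[0,0,-0.0813,0,0,0,1],[0,0,-0.125,0,0,0,1],[-0.02,-0.05,-0.125,0,0,0,1],[-0.04,-0.1,-0.125,0,0,0,1],[-0.0525,-0.135,-0.125,0,0,0,1],[-0.0525,-0.135,-0.125,0,0,0,1],[-0.0525,-0.135,-0.125,0,0,0,1],[-0.0525,-0.135,-0.125,0,0,0,1],[-0.0525,-0.135,-0.125,0,0,0,1]],
])

```text
time_s: 5.4
ee_pos: [0.5767, -0.0167, 0.2429]
eef_rot: [-3.141, -0.0, 1.601]
force: [-0.2, -0.4, -3.3]
grip_width: 0.0281
grip_force: 50.0
```

Run:
```python
from h import *
for i in range(2):
    p,w=cloud("scene"); o=ctrl.get_obs(); print(o["time_s"],o["ee_pos"],o["force"],o["grip_width"],o["grip_force"])
q=w[100:235,140:240].reshape(-1,3)
q=q[(abs(q[:,0]-.573)<.05)&(abs(q[:,1]+.016)<.05)&(q[:,2]>.07)]
print(q[:,2].min(),q[:,2].max(),len(q))
from scipy.optimize import least_squares
for z0,z1,r in((.1,.16,.0295),(.185,.23,.013)):
  k=q[(q[:,2]>z0)&(q[:,2]<z1)]
  f=least_squares(lambda p:np.hypot(*(k[:,:2]-p[:2]).T)-r,[.573,-.018],loss="soft_l1",f_scale=.002);print(len(k),f.x)
cv2.imwrite("pics/s3.png",cv2.resize(p[60:260,100:280],None,fx=3,fy=3))
o=ctrl.get_obs();rows([(.574,-.018,o["ee_pos"][2],1.601)])
```

```text
5.45 [ 0.57659372 -0.01674215  0.24292898] [ 0.28966045  0.52619116 -2.40711205] 0.028468687249851715 49.99869704246521
5.5 [ 0.57651667 -0.01677319  0.24297751] [ 0.42101959 -0.61032088 -2.43943583] 0.028482804153318195 49.998739175498486
0.10157572217640509 0.33418186896765806 1594
522 [ 0.57624675 -0.01532475]
187 [ 0.57749618 -0.01568567]
[-1.0, -3.0, -0.0, 0.0, -0.0, 0.0]
```

View pics/s3.png

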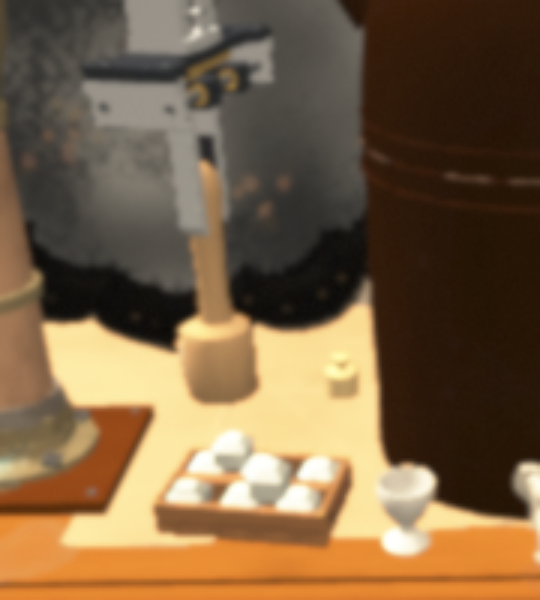

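The masher hangs upright in the gripper above the box, with the proud far lump at (233,448) in this crop. I lower it, staying just short of contact.

Converted, 34 mm is 0.0425, 28 mm is 0.035.

Emit:
arm_command([
  [[-0.0025,-0.0038,0.0188,0,0,0,1],[-0.0025,-0.0038,0.035,0,0,0,1],[-0.0025,-0.0038,0.0425,0,0,0,1],[-0.0025,-0.0038,0.0425,0,0,0,1],[-0.0025,-0.0038,0.0425,0,0,0,1]],
])

```text
time_s: 6.0
ee_pos: [0.5735, -0.0191, 0.2097]
eef_rot: [3.141, 0.0, 1.601]
force: [0.2, -0.9, -1.6]
grip_width: 0.0281
grip_force: 50.0
```

Converted, 3 mm is 0.0038, 2 mm is 0.0025.

Emit:
arm_command([
  [[0,0,0.0013,0,0,0,1],[0,0,0.0025,0,0,0,1],[0,0,0.0038,0,0,0,1],[0,0,0.0038,0,0,0,1]],
])

```text
time_s: 6.4
ee_pos: [0.5732, -0.0191, 0.2064]
eef_rot: [-3.141, -0.0, 1.601]
force: [0.7, 0.7, -2.7]
grip_width: 0.0282
grip_force: 50.0
```

Converted, 2 mm is 0.0025, 1 mm is 0.0013.

Emit:
arm_command([
  [[0,0,0.0013,0,0,0,1],[0,0,0.0025,0,0,0,1],[0,0,0.0025,0,0,0,1]],
])

```text
time_s: 6.7
ee_pos: [0.5732, -0.0191, 0.2043]
eef_rot: [-3.141, -0.0, 1.601]
force: [0.4, -0.3, -1.7]
grip_width: 0.0283
grip_force: 50.0
```

Emit:
arm_command([
  [[0,0,0.0013,0,0,0,1],[0,0,0.0025,0,0,0,1],[0,0,0.0025,0,0,0,1]],
])

```text
time_s: 7.0
ee_pos: [0.5731, -0.0191, 0.2022]
eef_rot: [-3.141, -0.0, 1.601]
force: [-0.1, -0.3, -3.3]
grip_width: 0.0283
grip_force: 50.0
```

Converted, 1 mm is 0.0013.

Emit:
arm_command([
  [[0,0,0.0013,0,0,0,1],[0,0,0.0013,0,0,0,1]],
])

```text
time_s: 7.2
ee_pos: [0.5732, -0.0191, 0.2013]
eef_rot: [-3.141, -0.0, 1.601]
force: [-0.3, -0.4, -1.8]
grip_width: 0.0281
grip_force: 50.0
```

Converted, 1 mm is 0.0013.

Emit:
arm_command([
  [[0,0,0.0013,0,0,0,1],[0,0,0.0013,0,0,0,1]],
])

```text
time_s: 7.4
ee_pos: [0.5732, -0.0192, 0.2003]
eef_rot: [-3.141, 0.0, 1.601]
force: [-0.1, 0.4, -2.9]
grip_width: 0.0282
grip_force: 50.0
```

Converted, 1 mm is 0.0013.

Emit:
arm_command([
  [[0,0,0.0013,0,0,0,1],[0,0,0.0013,0,0,0,1]],
])

```text
time_s: 7.6
ee_pos: [0.5732, -0.0192, 0.1993]
eef_rot: [-3.141, 0.0, 1.601]
force: [0.3, -0.3, -3.1]
grip_width: 0.0282
grip_force: 50.0
```

Converted, 2 mm is 0.0025, 1 mm is 0.0013.

Emit:
arm_command([
  [[0,0,0.0013,0,0,0,1],[0,0,0.0025,0,0,0,1],[0,0,0.0025,0,0,0,1]],
])

```text
time_s: 7.9
ee_pos: [0.5732, -0.0191, 0.1973]
eef_rot: [-3.141, -0.0, 1.601]
force: [-0.1, -0.1, -3.2]
grip_width: 0.0284
grip_force: 50.0
```

Converted, 1 mm is 0.0013.

Emit:
arm_command([
  [[0,0,0.0013,0,0,0,1],[0,0,0.0013,0,0,0,1]],
])

```text
time_s: 8.1
ee_pos: [0.5732, -0.0191, 0.1963]
eef_rot: [-3.141, -0.0, 1.601]
force: [-0.1, 0.5, -3.2]
grip_width: 0.0286
grip_force: 50.0
```

Converted, 1 mm is 0.0013.

Emit:
arm_command([
  [[0,0,0.0013,0,0,0,1],[0,0,0.0013,0,0,0,1]],
])

```text
time_s: 8.3
ee_pos: [0.5732, -0.0191, 0.1953]
eef_rot: [-3.141, -0.0, 1.601]
force: [-0.0, 0.4, -2.9]
grip_width: 0.0284
grip_force: 50.0
```

Run:
```python
from h import *
p,w=cloud("scene"); q=cams.camera("side")[0]
cv2.imwrite("pics/s4.png",np.hstack([cv2.resize(p[160:250,140:240],(400,360),interpolation=2),cv2.resize(q[210:300,190:290],(400,360),interpolation=2)]))
```

```text
(no output)
```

View pics/s4.png

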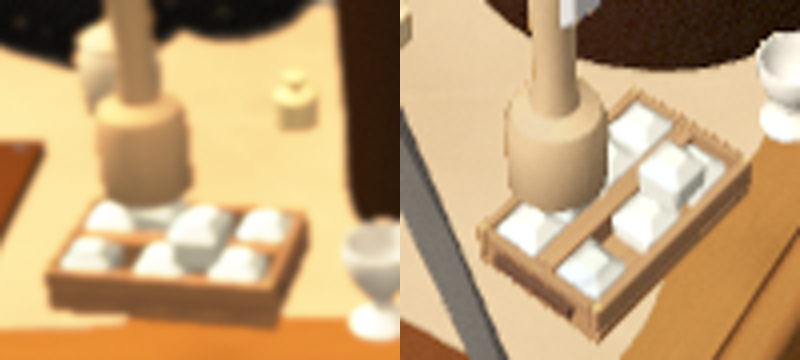

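Both views show the masher head over the far lump, centred on it: scene half (145,190), side half (555,195). The wrist force still shows almost no resistance, so I continue in small steps.

Emit:
arm_command([
  [[0,0,0.0013,0,0,0,1],[0,0,0.0013,0,0,0,1]],
])

```text
time_s: 8.6
ee_pos: [0.5732, -0.0191, 0.1943]
eef_rot: [-3.141, -0.0, 1.601]
force: [0.8, -0.2, -2.2]
grip_width: 0.0285
grip_force: 50.0
```

Emit:
arm_command([
  [[0,0,0.0013,0,0,0,1],[0,0,0.0013,0,0,0,1]],
])

```text
time_s: 8.8
ee_pos: [0.5732, -0.0192, 0.1933]
eef_rot: [-3.141, -0.0, 1.601]
force: [-0.4, -0.5, -3.0]
grip_width: 0.0281
grip_force: 50.0
```

Emit:
arm_command([
  [[0,0,0.0013,0,0,0,1],[0,0,0.0013,0,0,0,1]],
])

```text
time_s: 9.0
ee_pos: [0.5732, -0.0192, 0.1923]
eef_rot: [-3.141, -0.0, 1.601]
force: [-0.7, -0.8, -2.5]
grip_width: 0.0284
grip_force: 50.0
```

Emit:
arm_command([
  [[0,0,0.0013,0,0,0,1],[0,0,0.0013,0,0,0,1]],
])

```text
time_s: 9.2
ee_pos: [0.5732, -0.0191, 0.1913]
eef_rot: [-3.141, -0.0, 1.601]
force: [-0.3, 0.4, -1.9]
grip_width: 0.0281
grip_force: 50.0
```

Converted, 1 mm is 0.0013.

Emit:
arm_command([
  [[0,0,0.0013,0,0,0,1],[0,0,0.0013,0,0,0,1]],
])

```text
time_s: 9.4
ee_pos: [0.5732, -0.0191, 0.1903]
eef_rot: [-3.141, -0.0, 1.601]
force: [-0.0, 0.3, -2.9]
grip_width: 0.028
grip_force: 50.0
```

Converted, 1 mm is 0.0013.

Emit:
arm_command([
  [[0,0,0.0013,0,0,0,1],[0,0,0.0013,0,0,0,1]],
])

```text
time_s: 9.6
ee_pos: [0.5732, -0.0191, 0.1893]
eef_rot: [-3.141, -0.0, 1.601]
force: [0.4, 0.5, -3.1]
grip_width: 0.028
grip_force: 50.0
```

Converted, 0.5 mm is 0.0006.

Emit:
arm_command([
  [[0,0,0.0006,0,0,0,1],[0,0,0.0006,0,0,0,1]],
])

```text
time_s: 9.8
ee_pos: [0.5732, -0.0191, 0.1889]
eef_rot: [-3.141, -0.0, 1.601]
force: [-0.4, -0.3, -3.2]
grip_width: 0.0282
grip_force: 50.0
```

Converted, 0.5 mm is 0.0006.

Emit:
arm_command([
  [[0,0,0.0006,0,0,0,1],[0,0,0.0006,0,0,0,1]],
])

```text
time_s: 10.0
ee_pos: [0.5732, -0.0191, 0.1884]
eef_rot: [-3.142, -0.0, 1.601]
force: [-0.9, 0.2, -2.5]
grip_width: 0.0283
grip_force: 50.0
```

Run:
```python
from h import *
print(ctrl.get_obs()["ee_pos"])
for n in("scene","side"):
    p,w=cloud(n)
    e=w-np.array([.5732,-.018,0]); r=np.hypot(e[...,0],e[...,1])
    m=(r<.034)&(r>.026)&(w[...,2]>.02)&(w[...,2]<.12)
    # masher colour: warm vs white
    hsv=cv2.cvtColor(p,cv2.COLOR_BGR2HSV); wood=m&(hsv[...,1]>60)
    z=np.sort(w[...,2][wood]); print(n,z[:6].round(4),z[-6:].round(4),len(z))
    mid=(r<.03)&(hsv[...,1]<50)&(w[...,2]>.025)&(w[...,2]<.09); print(" white",np.sort(w[...,2][mid])[-8:].round(4))
    # column profile
    us=np.where(wood.any(0))[0]; u=int(np.median(us)); v=np.where(wood[:,u])[0]
    for vv in range(v.max()-3,v.max()+6): print(vv,u,w[vv,u].round(4),p[vv,u])
```

```text
[ 0.57320212 -0.01914637  0.18837171]
scene [0.0205 0.0209 0.0218 0.0232 0.0239 0.0241] [0.1077 0.1077 0.1077 0.1078 0.108  0.1085] 550
 white [0.0376 0.0377 0.0378 0.0378 0.0386 0.0387 0.0387 0.0397]
217 177 [ 0.5557 -0.023   0.034 ] [137 173 208]
218 177 [ 0.5509 -0.0253  0.0342] [119 177 234]
219 177 [ 0.5488 -0.0261  0.0326] [109 179 241]
220 177 [ 0.5426 -0.0291  0.0338] [126 185 237]
221 177 [ 0.5411 -0.0296  0.0318] [181 223 239]
222 177 [ 0.5362 -0.0319  0.0322] [233 250 251]
223 177 [ 0.526  -0.0371  0.0363] [248 254 254]
224 177 [ 0.519  -0.0406  0.0383] [249 254 254]
225 177 [ 0.5156 -0.0421  0.0377] [248 254 254]
side [0.0214 0.023  0.0235 0.024  0.0247 0.0249] [0.107  0.1071 0.1072 0.1079 0.108  0.1089] 537
 white [0.0379 0.0381 0.0383 0.0385 0.0387 0.0394 0.0398 0.0399]
266 229 [ 0.557  -0.0024  0.0318] [211 226 230]
267 229 [ 0.5564 -0.0018  0.0292] [208 223 227]
268 229 [ 0.5555 -0.0009  0.027 ] [169 188 200]
269 229 [0.5497 0.0041 0.0334] [123 166 204]
270 229 [0.5474 0.0061 0.0337] [120 173 216]
271 229 [0.5447 0.0085 0.0348] [118 171 215]
272 229 [0.5442 0.009  0.0319] [120 174 217]
273 229 [0.5421 0.011  0.032 ] [123 176 219]
274 229 [0.5401 0.0127 0.0318] [122 174 218]
```

Converted, 0.5 mm is 0.0006.

Emit:
arm_command([
  [[0,0,0.0006,0,0,0,1],[0,0,0.0006,0,0,0,1]],
])

```text
time_s: 10.3
ee_pos: [0.5732, -0.0192, 0.1879]
eef_rot: [-3.142, 0.0, 1.601]
force: [-0.6, -0.3, -2.7]
grip_width: 0.0281
grip_force: 50.0
```

Converted, 0.5 mm is 0.0006.

Emit:
arm_command([
  [[0,0,0.0006,0,0,0,1],[0,0,0.0006,0,0,0,1]],
])

```text
time_s: 10.5
ee_pos: [0.5732, -0.0191, 0.1874]
eef_rot: [-3.141, -0.0, 1.601]
force: [-0.6, -0.1, -2.6]
grip_width: 0.0284
grip_force: 50.0
```

Converted, 0.5 mm is 0.0006.

Emit:
arm_command([
  [[0,0,0.0006,0,0,0,1],[0,0,0.0006,0,0,0,1]],
])

```text
time_s: 10.7
ee_pos: [0.5732, -0.0191, 0.1869]
eef_rot: [-3.141, -0.0, 1.601]
force: [0.7, 0.7, -2.6]
grip_width: 0.0281
grip_force: 50.0
```

Converted, 0.5 mm is 0.0006.

Emit:
arm_command([
  [[0,0,0.0006,0,0,0,1],[0,0,0.0006,0,0,0,1]],
])

```text
time_s: 10.9
ee_pos: [0.5732, -0.0191, 0.1864]
eef_rot: [-3.142, -0.0, 1.601]
force: [-0.5, 0.4, -2.8]
grip_width: 0.0284
grip_force: 50.0
```

Converted, 0.5 mm is 0.0006.

Emit:
arm_command([
  [[0,0,0.0006,0,0,0,1],[0,0,0.0006,0,0,0,1]],
])

```text
time_s: 11.1
ee_pos: [0.5732, -0.0191, 0.1859]
eef_rot: [-3.141, -0.0, 1.601]
force: [0.0, -0.1, -3.4]
grip_width: 0.0282
grip_force: 50.0
```

Converted, 0.5 mm is 0.0006.

Emit:
arm_command([
  [[0,0,0.0006,0,0,0,1],[0,0,0.0006,0,0,0,1]],
])

```text
time_s: 11.3
ee_pos: [0.5732, -0.0191, 0.1854]
eef_rot: [-3.141, 0.0, 1.601]
force: [0.1, -0.3, -3.3]
grip_width: 0.028
grip_force: 50.0
```

Converted, 0.5 mm is 0.0006.

Emit:
arm_command([
  [[0,0,0.0006,0,0,0,1],[0,0,0.0006,0,0,0,1]],
])

```text
time_s: 11.5
ee_pos: [0.5732, -0.0191, 0.1849]
eef_rot: [-3.141, 0.0, 1.601]
force: [0.2, -1.0, -1.5]
grip_width: 0.028
grip_force: 50.0
```

Converted, 0.5 mm is 0.0006.

Emit:
arm_command([
  [[0,0,0.0006,0,0,0,1],[0,0,0.0006,0,0,0,1]],
])

```text
time_s: 11.7
ee_pos: [0.5732, -0.0191, 0.1844]
eef_rot: [-3.142, 0.0, 1.601]
force: [-0.8, 0.4, -2.5]
grip_width: 0.0283
grip_force: 50.0
```

Converted, 0.5 mm is 0.0006.

Emit:
arm_command([
  [[0,0,0.0006,0,0,0,1],[0,0,0.0006,0,0,0,1]],
])

```text
time_s: 11.9
ee_pos: [0.5734, -0.0191, 0.1843]
eef_rot: [3.141, 0.0, 1.601]
force: [-0.6, -0.3, 2.6]
grip_width: 0.0283
grip_force: 50.0
```

Converted, 0.3 mm is 0.0004.

Emit:
arm_command([
  [[0,0,0.0004,0,0,0,1],[0,0,0.0004,0,0,0,1]],
])

```text
time_s: 12.1
ee_pos: [0.5735, -0.0191, 0.1843]
eef_rot: [3.14, 0.0, 1.601]
force: [-1.2, 0.3, 5.5]
grip_width: 0.0279
grip_force: 50.0
```

Converted, 0.2 mm is 0.0003.

Emit:
arm_command([
  [[0,0,0.0003,0,0,0,1],[0,0,0.0003,0,0,0,1],[0,0,0.0003,0,0,0,1]],
])

```text
time_s: 12.4
ee_pos: [0.5736, -0.0191, 0.1842]
eef_rot: [3.14, 0.0, 1.601]
force: [-0.4, 1.3, 6.5]
grip_width: 0.0281
grip_force: 50.0
```

Converted, 0.2 mm is 0.0003.

Emit:
arm_command([
  [[0,0,0.0003,0,0,0,1],[0,0,0.0003,0,0,0,1],[0,0,0.0003,0,0,0,1],[0,0,0.0003,0,0,0,1],[0,0,0.0003,0,0,0,1]],
])

```text
time_s: 12.9
ee_pos: [0.5736, -0.0191, 0.1842]
eef_rot: [3.14, 0.0, 1.601]
force: [-1.6, 1.0, 8.3]
grip_width: 0.0283
grip_force: 50.0
```

Run:
```python
from h import *
for i in range(4): cams.camera("scene"); print(ctrl.get_obs()["force"].round(1))
```

```text
[-0.9  0.2  8.1]
[-0.5  0.3  8.4]
[-1.2  1.   8.5]
[-0.2 -0.2  8.1]
```

Converted, -60 mm is -0.075, -50 mm is -0.0625.

Emit:
arm_command([
  [[0,0,-0.0125,0,0,0,1],[0,0,-0.05,0,0,0,1],[0,0,-0.075,0,0,0,1],[-0.0213,-0.0188,-0.075,0,0,0,1],[-0.0425,-0.0363,-0.075,0,0,0,1],[-0.0625,-0.0538,-0.075,0,0,0,1],[-0.0625,-0.0538,-0.075,0,0,0,1],[-0.0625,-0.0538,-0.075,0,0,0,1],[-0.0625,-0.0538,-0.075,0,0,0,1]],
])

```text
time_s: 14.0
ee_pos: [0.532, -0.07, 0.2432]
eef_rot: [-3.141, -0.0, 1.601]
force: [-0.3, -0.0, -2.8]
grip_width: 0.0279
grip_force: 50.0
```

Run:
```python
from h import *
q=np.load("box.npy"); c,s=np.cos(q[2]),np.sin(q[2])
P={}
for n in("scene","side","wrist"):
    p,w=cloud(n); P[n]=p
    e=w-np.r_[q[:2],0]; lx=c*e[...,0]+s*e[...,1]; ly=-s*e[...,0]+c*e[...,1]
    for L,x0 in(("far",.0235),("near",-.0235)):
        m=(abs(lx-x0)<.015)&(abs(ly)<.066)&(w[...,2]>.005)&(w[...,2]<.075)
        print(n,L,[(round(float(y),3),int(round(1000*np.percentile(w[...,2][m&(abs(ly-y)<.004)],85))) if (m&(abs(ly-y)<.004)).sum()>2 else None) for y in np.arange(-.06,.061,.008)])
o=ctrl.get_obs(); print(o["time_s"],o["ee_pos"],o["force"])
w=cloud("scene")[1].reshape(-1,3); k=w[(abs(w[:,0]-.53)<.05)&(abs(w[:,1]+.07)<.05)&(w[:,2]>.11)&(w[:,2]<.16)]
from scipy.optimize import least_squares
print(least_squares(lambda p:np.hypot(*(k[:,:2]-p).T)-.0295,[.53,-.07],loss="soft_l1",f_scale=.002).x,len(k))
cv2.imwrite("pics/s5.png",np.hstack([cv2.resize(P["scene"][140:240,140:240],(400,400),interpolation=2),cv2.resize(P["side"][200:300,190:290],(400,400),interpolation=2)]))
```

```text
scene far [(-0.06, 39), (-0.052, 40), (-0.044, 39), (-0.036, 34), (-0.028, 38), (-0.02, 40), (-0.012, None), (-0.004, None), (0.004, 39), (0.012, 43), (0.02, 43), (0.028, 37), (0.036, 35), (0.044, 40), (0.052, 40), (0.06, 37)]
scene near [(-0.06, 36), (-0.052, 40), (-0.044, 40), (-0.036, 59), (-0.028, 64), (-0.02, 64), (-0.012, 60), (-0.004, 40), (0.004, 40), (0.012, 37), (0.02, 33), (0.028, 33), (0.036, 36), (0.044, 40), (0.052, 40), (0.06, 37)]
side far [(-0.06, None), (-0.052, None), (-0.044, 33), (-0.036, 33), (-0.028, 36), (-0.02, 39), (-0.012, 39), (-0.004, 34), (0.004, 37), (0.012, 41), (0.02, 42), (0.028, 37), (0.036, 34), (0.044, 39), (0.052, 38), (0.06, 37)]
side near [(-0.06, 32), (-0.052, 39), (-0.044, 38), (-0.036, 57), (-0.028, 62), (-0.02, 63), (-0.012, 60), (-0.004, 48), (0.004, 39), (0.012, 36), (0.02, 25), (0.028, 27), (0.036, 35), (0.044, 38), (0.052, 39), (0.06, 36)]
wrist far [(-0.06, 38), (-0.052, 39), (-0.044, 38), (-0.036, 32), (-0.028, 37), (-0.02, 38), (-0.012, 38), (-0.004, 33), (0.004, 37), (0.012, 41), (0.02, 41), (0.028, 37), (0.036, 34), (0.044, 38), (0.052, 38), (0.06, 36)]
wrist near [(-0.06, None), (-0.052, None), (-0.044, None), (-0.036, None), (-0.028, None), (-0.02, None), (-0.012, None), (-0.004, 38), (0.004, 38), (0.012, 35), (0.02, 11), (0.028, 11), (0.036, 35), (0.044, 38), (0.052, 38), (0.06, 35)]
14.15 [ 0.53197783 -0.06993222  0.24307331] [-0.13663535 -0.38684402 -2.69763861]
[ 0.53173289 -0.06811515] 513
```

View pics/s5.png

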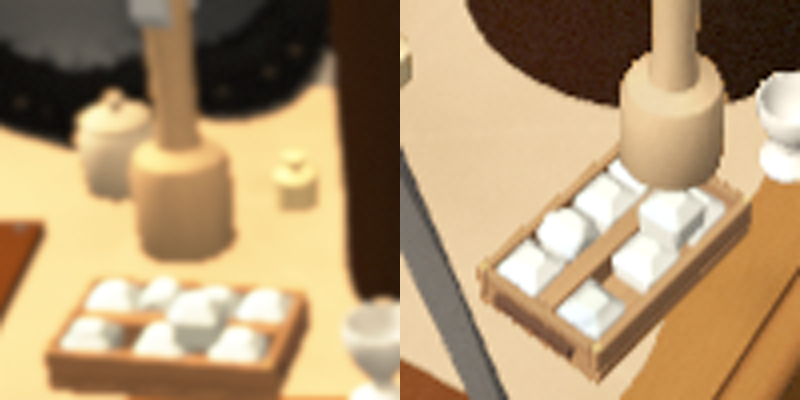

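The far lane now lies in one layer, with its pressed lump's top at about 42 mm. The masher hangs over the near proud lump, at (195,200) in the scene half and (670,120) in the side half.

Converted, 40 mm is 0.05, 39 mm is 0.0488.

Emit:
arm_command([
  [[0,0,0.0188,0,0,0,1],[0,0,0.0338,0,0,0,1],[0,0,0.0425,0,0,0,1],[0,0,0.045,0,0,0,1],[0,0,0.0463,0,0,0,1],[0,0,0.0475,0,0,0,1],[0,0,0.0488,0,0,0,1],[0,0,0.05,0,0,0,1]],
])

```text
time_s: 15.0
ee_pos: [0.5318, -0.0704, 0.2035]
eef_rot: [3.141, 0.0, 1.601]
force: [-0.2, 1.1, -2.8]
grip_width: 0.0283
grip_force: 50.0
```

Converted, 2 mm is 0.0025, 1 mm is 0.0013.

Emit:
arm_command([
  [[0,0,0.0013,0,0,0,1],[0,0,0.0025,0,0,0,1],[0,0,0.0025,0,0,0,1]],
])

```text
time_s: 15.3
ee_pos: [0.5317, -0.0704, 0.2011]
eef_rot: [-3.141, -0.0, 1.601]
force: [-0.5, 0.1, -2.7]
grip_width: 0.0281
grip_force: 50.0
```

Emit:
arm_command([
  [[0,0,0.0013,0,0,0,1],[0,0,0.0025,0,0,0,1],[0,0,0.0025,0,0,0,1]],
])

```text
time_s: 15.6
ee_pos: [0.5317, -0.0704, 0.1991]
eef_rot: [-3.141, -0.0, 1.601]
force: [-0.1, 0.3, -2.7]
grip_width: 0.0282
grip_force: 50.0
```

Converted, 2 mm is 0.0025, 1 mm is 0.0013.

Emit:
arm_command([
  [[0,0,0.0013,0,0,0,1],[0,0,0.0025,0,0,0,1],[0,0,0.0025,0,0,0,1]],
])

```text
time_s: 15.9
ee_pos: [0.5317, -0.0704, 0.1971]
eef_rot: [-3.141, -0.0, 1.601]
force: [0.9, -0.1, -2.8]
grip_width: 0.0284
grip_force: 50.0
```

Converted, 2 mm is 0.0025, 1 mm is 0.0013.

Emit:
arm_command([
  [[0,0,0.0013,0,0,0,1],[0,0,0.0025,0,0,0,1],[0,0,0.0025,0,0,0,1]],
])

```text
time_s: 16.2
ee_pos: [0.5317, -0.0704, 0.1951]
eef_rot: [-3.141, -0.0, 1.601]
force: [0.1, -0.3, -3.0]
grip_width: 0.0283
grip_force: 50.0
```

Converted, 2 mm is 0.0025, 1 mm is 0.0013.

Emit:
arm_command([
  [[0,0,0.0013,0,0,0,1],[0,0,0.0025,0,0,0,1],[0,0,0.0025,0,0,0,1]],
])

```text
time_s: 16.5
ee_pos: [0.5317, -0.0704, 0.1931]
eef_rot: [-3.141, -0.0, 1.601]
force: [-0.3, -0.2, -3.0]
grip_width: 0.0283
grip_force: 50.0
```

Converted, 2 mm is 0.0025, 1 mm is 0.0013.

Emit:
arm_command([
  [[0,0,0.0013,0,0,0,1],[0,0,0.0025,0,0,0,1],[0,0,0.0025,0,0,0,1]],
])

```text
time_s: 16.8
ee_pos: [0.5317, -0.0704, 0.1911]
eef_rot: [-3.141, -0.0, 1.601]
force: [0.2, 0.8, -2.9]
grip_width: 0.028
grip_force: 50.0
```

Converted, 0.5 mm is 0.0006.

Emit:
arm_command([
  [[0,0,0.0006,0,0,0,1],[0,0,0.0006,0,0,0,1]],
])

```text
time_s: 17.0
ee_pos: [0.5317, -0.0704, 0.1907]
eef_rot: [-3.142, 0.0, 1.601]
force: [-0.2, 0.1, -1.9]
grip_width: 0.0283
grip_force: 50.0
```

Converted, 1 mm is 0.0013, 0.5 mm is 0.0006.

Emit:
arm_command([
  [[0,0,0.0006,0,0,0,1],[0,0,0.0013,0,0,0,1],[0,0,0.0013,0,0,0,1]],
])

```text
time_s: 17.3
ee_pos: [0.5317, -0.0704, 0.1897]
eef_rot: [-3.142, -0.0, 1.601]
force: [0.2, 0.2, -1.5]
grip_width: 0.0282
grip_force: 50.0
```

Converted, 0.5 mm is 0.0006.

Emit:
arm_command([
  [[0,0,0.0006,0,0,0,1],[0,0,0.0006,0,0,0,1]],
])

```text
time_s: 17.5
ee_pos: [0.5319, -0.0704, 0.1894]
eef_rot: [3.141, 0.0, 1.601]
force: [0.2, -0.0, -0.5]
grip_width: 0.0285
grip_force: 50.0
```

Emit:
arm_command([
  [[0,0,0.0006,0,0,0,1],[0,0,0.0006,0,0,0,1]],
])

```text
time_s: 17.7
ee_pos: [0.5319, -0.0704, 0.1892]
eef_rot: [3.141, 0.0, 1.601]
force: [-0.6, 1.0, 2.6]
grip_width: 0.0277
grip_force: 50.0
```

Converted, 0.4 mm is 0.0005.

Emit:
arm_command([
  [[0,0,0.0005,0,0,0,1],[0,0,0.0005,0,0,0,1],[0,0,0.0005,0,0,0,1]],
])

```text
time_s: 18.0
ee_pos: [0.5319, -0.0704, 0.1888]
eef_rot: [3.141, 0.0, 1.601]
force: [-0.8, -0.1, 5.0]
grip_width: 0.0278
grip_force: 50.0
```

Converted, 0.3 mm is 0.0004.

Emit:
arm_command([
  [[0,0,0.0004,0,0,0,1],[0,0,0.0004,0,0,0,1],[0,0,0.0004,0,0,0,1]],
])

```text
time_s: 18.3
ee_pos: [0.5319, -0.0703, 0.1886]
eef_rot: [3.141, -0.0, 1.601]
force: [-1.8, 0.7, 5.5]
grip_width: 0.0281
grip_force: 50.0
```

Emit:
arm_command([
  [[0,0,0.0005,0,0,0,1],[0,0,0.0005,0,0,0,1],[0,0,0.0005,0,0,0,1]],
])

```text
time_s: 18.6
ee_pos: [0.5319, -0.0703, 0.1882]
eef_rot: [3.141, -0.0, 1.601]
force: [-1.6, 1.0, 6.7]
grip_width: 0.0283
grip_force: 50.0
```

Converted, 0.3 mm is 0.0004.

Emit:
arm_command([
  [[0,0,0.0004,0,0,0,1],[0,0,0.0004,0,0,0,1],[0,0,0.0004,0,0,0,1]],
])

```text
time_s: 18.9
ee_pos: [0.5317, -0.0703, 0.1876]
eef_rot: [3.142, -0.0, 1.601]
force: [-1.3, 1.9, 5.0]
grip_width: 0.0281
grip_force: 50.0
```

Converted, 0.3 mm is 0.0004.

Emit:
arm_command([
  [[0,0,0.0004,0,0,0,1],[0,0,0.0004,0,0,0,1],[0,0,0.0004,0,0,0,1]],
])

```text
time_s: 19.2
ee_pos: [0.5317, -0.0704, 0.187]
eef_rot: [-3.141, -0.0, 1.601]
force: [-1.5, 1.4, 4.1]
grip_width: 0.0282
grip_force: 50.0
```

Converted, 0.3 mm is 0.0004.

Emit:
arm_command([
  [[0,0,0.0004,0,0,0,1],[0,0,0.0004,0,0,0,1],[0,0,0.0004,0,0,0,1]],
])

```text
time_s: 19.5
ee_pos: [0.5318, -0.0704, 0.1869]
eef_rot: [3.141, -0.0, 1.601]
force: [-2.0, 1.3, 4.8]
grip_width: 0.028
grip_force: 50.0
```

Converted, 0.3 mm is 0.0004.

Emit:
arm_command([
  [[0,0,0.0004,0,0,0,1],[0,0,0.0004,0,0,0,1],[0,0,0.0004,0,0,0,1]],
])

```text
time_s: 19.8
ee_pos: [0.5319, -0.0704, 0.1869]
eef_rot: [3.141, 0.0, 1.601]
force: [-1.8, 1.9, 7.0]
grip_width: 0.028
grip_force: 50.0
```

Converted, 0.3 mm is 0.0004.

Emit:
arm_command([
  [[0,0,0.0004,0,0,0,1],[0,0,0.0004,0,0,0,1],[0,0,0.0004,0,0,0,1]],
])

```text
time_s: 20.1
ee_pos: [0.532, -0.0705, 0.1868]
eef_rot: [3.141, 0.0, 1.601]
force: [-2.2, 1.0, 9.8]
grip_width: 0.0279
grip_force: 50.0
```

Emit:
arm_command([
  [[0,0,0,0,0,0,1],[0,0,0,0,0,0,1],[0,0,0,0,0,0,1],[0,0,0,0,0,0,1],[0,0,0,0,0,0,1],[0,0,0,0,0,0,1]],
])

```text
time_s: 20.7
ee_pos: [0.532, -0.0705, 0.1868]
eef_rot: [3.141, 0.0, 1.601]
force: [-2.0, 1.1, 9.3]
grip_width: 0.0284
grip_force: 50.0
```

Converted, 145 mm is 0.1813, 100 mm is 0.125.

Emit:
arm_command([
  [[0,0,-0.0125,0,0,0,1],[0,0,-0.05,0,0,0,1],[0,0,-0.0688,0,0,0,1],[0.025,0.025,-0.0688,0,0,0,1],[0.0563,0.075,-0.0688,0,0,0,1],[0.0875,0.125,-0.0688,0,0,0,1],[0.1188,0.1813,-0.0688,0,0,0,1],[0.1188,0.1813,-0.0688,0,0,0,1],[0.1188,0.1813,-0.0688,0,0,0,1],[0.1188,0.1813,-0.0688,0,0,0,1]],
])

```text
time_s: 21.7
ee_pos: [0.6733, 0.0283, 0.2413]
eef_rot: [-3.141, 0.0, 1.6]
force: [0.4, -1.3, -2.6]
grip_width: 0.0276
grip_force: 50.0
```

Run:
```python
from h import *
q=np.load("box.npy"); c,s=np.cos(q[2]),np.sin(q[2])
for n in("scene","side","wrist"):
    p,w=cloud(n)
    e=w-np.r_[q[:2],0]; lx=c*e[...,0]+s*e[...,1]; ly=-s*e[...,0]+c*e[...,1]
    for L,x0 in(("far",.0235),("near",-.0235)):
        m=(abs(lx-x0)<.015)&(abs(ly)<.066)&(w[...,2]>.005)&(w[...,2]<.075)
        print(n,L,[(round(float(y),3),int(round(1000*np.percentile(w[...,2][m&(abs(ly-y)<.004)],85))) if (m&(abs(ly-y)<.004)).sum()>2 else None) for y in np.arange(-.06,.061,.008)])
o=ctrl.get_obs(); print(o["time_s"],o["ee_pos"],o["eef_rot"],o["force"])
rows([(.683,.028,.1865,1.601)])
```

```text
scene far [(-0.06, 39), (-0.052, 40), (-0.044, 40), (-0.036, 34), (-0.028, 38), (-0.02, 40), (-0.012, 39), (-0.004, 34), (0.004, 39), (0.012, 43), (0.02, 43), (0.028, 38), (0.036, 35), (0.044, 40), (0.052, 39), (0.06, 37)]
scene near [(-0.06, 39), (-0.052, 39), (-0.044, 38), (-0.036, 34), (-0.028, 39), (-0.02, 45), (-0.012, 46), (-0.004, 45), (0.004, 39), (0.012, 39), (0.02, 39), (0.028, 39), (0.036, 35), (0.044, 40), (0.052, 40), (0.06, 36)]
side far [(-0.06, None), (-0.052, None), (-0.044, None), (-0.036, None), (-0.028, None), (-0.02, 37), (-0.012, 38), (-0.004, 34), (0.004, 36), (0.012, 42), (0.02, 42), (0.028, 37), (0.036, 34), (0.044, 38), (0.052, 39), (0.06, 37)]
side near [(-0.06, None), (-0.052, None), (-0.044, None), (-0.036, None), (-0.028, None), (-0.02, None), (-0.012, None), (-0.004, None), (0.004, None), (0.012, 39), (0.02, 39), (0.028, 38), (0.036, 34), (0.044, 39), (0.052, 39), (0.06, 36)]
wrist far [(-0.06, 37), (-0.052, 38), (-0.044, 38), (-0.036, 32), (-0.028, 37), (-0.02, 38), (-0.012, 38), (-0.004, 33), (0.004, 36), (0.012, 41), (0.02, 41), (0.028, 36), (0.036, 34), (0.044, 38), (0.052, 38), (0.06, 36)]
wrist near [(-0.06, 38), (-0.052, 38), (-0.044, 37), (-0.036, 31), (-0.028, 37), (-0.02, 42), (-0.012, 44), (-0.004, 44), (0.004, 39), (0.012, 38), (0.02, 38), (0.028, 37), (0.036, 33), (0.044, 38), (0.052, 38), (0.06, 36)]
21.85 [0.67332321 0.02812893 0.24226956] [3.14036625e+00 1.99841065e-04 1.59986291e+00] [-0.09239827  0.0478097  -3.03299151]
[-0.0, 10.0, 56.0, -0.0, 0.0, -0.001]
```

Both lanes now lie in one layer. I set the masher down where it stood.

Converted, 96 mm is 0.12, 95 mm is 0.1188.

Emit:
arm_command([
  [[0,0.0125,0.0438,0,0,0,1],[0,0.0125,0.0875,0,0,0,1],[0,0.0125,0.1125,0,0,0,1],[0,0.0125,0.1188,0,0,0,1],[0,0.0125,0.12,0,0,0,1],[0,0.0125,0.12,0,0,0,1],[0,0.0125,0.12,0,0,0,1]],
])

```text
time_s: 22.55
ee_pos: [0.6843, 0.0291, 0.1469]
eef_rot: [3.139, 0.0, 1.601]
force: [-0.4, 0.7, -1.7]
grip_width: 0.0277
grip_force: 50.0
```

Converted, 1 mm is 0.0013.

Emit:
arm_command([
  [[0,0,0.0013,0,0,0,1],[0,0,0.0013,0,0,0,1]],
])

```text
time_s: 22.75
ee_pos: [0.6839, 0.0292, 0.1445]
eef_rot: [3.141, 0.0, 1.601]
force: [0.2, 0.5, -2.0]
grip_width: 0.0277
grip_force: 50.0
```

Converted, 1 mm is 0.0013.

Emit:
arm_command([
  [[0,0,0.0013,0,0,0,1],[0,0,0.0013,0,0,0,1]],
])

```text
time_s: 22.95
ee_pos: [0.6841, 0.0293, 0.144]
eef_rot: [3.14, -0.0, 1.601]
force: [-0.6, 0.8, 4.1]
grip_width: 0.0277
grip_force: 50.0
```

Contact with the worktop. I release and open slowly, then rise clear.

Emit:
arm_command([
  [[0,0,0,0,0,0,0.4],[0,0,0,0,0,0,0.1],[0,0,0,0,0,0,-0.3],[0,0,0,0,0,0,-0.7],[0,0,0,0,0,0,-1],[0,0,0,0,0,0,-1],[0,0,0,0,0,0,-1],[0,0,0,0,0,0,-1]],
])

```text
time_s: 23.75
ee_pos: [0.6838, 0.0292, 0.1431]
eef_rot: [-3.142, 0.0, 1.601]
force: [0.4, -0.2, -0.4]
grip_width: 0.08
grip_force: 0.0
```

Emit:
arm_command([
  [[0,0,-0.025,0,0,0,-1],[0,0,-0.0625,0,0,0,-1],[0,0,-0.1,0,0,0,-1],[0,0,-0.1375,0,0,0,-1],[0,-0.05,-0.1438,0,0,0,-1],[0,-0.1063,-0.1438,0,0,0,-1],[0,-0.1625,-0.1438,0,0,0,-1],[0,-0.2188,-0.1438,0,0,0,-1],[0,-0.2188,-0.1438,0,0,0,-1],[0,-0.2188,-0.1438,0,0,0,-1]],
])

```text
time_s: 24.75
ee_pos: [0.5089, 0.024, 0.2591]
eef_rot: [3.14, 0.0, 1.601]
force: [1.4, 0.4, -0.3]
grip_width: 0.0943
grip_force: 0.0
```

Run:
```python
from h import *
from scipy.optimize import least_squares
p,w=cloud("wrist"); o=ctrl.get_obs(); print(o["time_s"],o["ee_pos"],o["force"],o["grip_width"])
cv2.imwrite("pics/end.png",p)
q,ws=cloud("scene")
W=np.vstack([w.reshape(-1,3),ws.reshape(-1,3)]); g=W[(abs(W[:,0]-.683)<.05)&(abs(W[:,1]-.029)<.05)]
for z0,z1,r in((.02,.06,.0295),(.085,.13,.013),(.145,.185,.0155)):
  k=g[(g[:,2]>z0)&(g[:,2]<z1)]; print(least_squares(lambda p:np.hypot(*(k[:,:2]-p).T)-r,[.683,.029],loss="soft_l1",f_scale=.002).x,len(k))
print(np.sort(g[:,2])[-5:])
```

```text
24.8 [0.50957023 0.02391593 0.25879481] [ 0.11345651  0.54064854 -0.54713661] 0.09376479688292882
[0.68625472 0.03789858] 929
[0.68649431 0.03787782] 516
[0.68604094 0.03799933] 883
[0.19715665 0.19737056 0.19748138 0.19759511 0.19823682]
```

View pics/end.png

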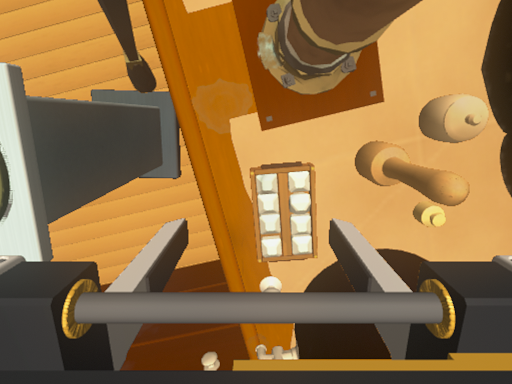

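The masher stands upright at (385,160), all eight lumps lie level in the box at (250-317, 165-260), and the bystanders are where they were.

```bash
python3 -c "
from station import ctrl
print(ctrl.hand_in())"
```

```text
the job is handed in; nothing more can be done
None
```

I pressed the proud lump down in the far lane, then the near lane, each bedded with about 11–12 N. All eight lumps lie in one layer, the masher stands upright and released on the worktop, the bystanders look unmoved, and the job is handed in at about 25 s; no verdict came back.

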